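# Bar the tea tin and hold its bayonet lid half turned

## Task

Lay the brass retaining bar across the two white ledges inside the screwed-down aluminium tin and let go of it. Then put the green bayonet lid on the tin, its lugs dropped through the slots at the blue marks until it sits fully home, and twist it clockwise (seen from above) until its red stripes point at the yellow half-way marks, at no time turning it on to the lock click at the red marks. Finish with the gripper still holding the lid's handle there so that the seal can be checked, and leave the teapot, colander and spatula where they are.

Things in the scene. Friction and masses are not known exactly. Their poses are not given: they have to be found in the camera images.
- tin: Open round aluminium tin fixed to the shelf by a dark clamp ring (184 mm across, 10 mm high). Outside diameter 156 mm (168 at the rim), height 90 mm. Origin: centre of its underside; z up. Slots of the mouth lie at its +x and -x, ledges inside at its +y and -y. A brown tea cake (84 mm across, top 45 mm up) lies inside.
- tin_mouth (a point): Centre of the tin's mouth, 90 mm above its origin (rim top). The mouth is a 4 mm thick lip with a 124 mm hole and, at the tin's +x and -x (blue marks), two slots about 22 mm wide reaching 74 mm from the axis. Under the lip a stop blocks the lugs from turning anticlockwise out of the slots (about 5 degrees of play).
- ledge_a (a point): On the flat top of the white ledge at the tin's +y, 58 mm from the axis, 56 mm above the tin's origin. Each ledge is 34 mm wide and reaches from the wall to 46 mm from the axis.
- ledge_b (a point): The same point of the other white ledge, at the tin's -y.
- half_mark (a point): Yellow half-way mark on the rim, 40 degrees clockwise (from above) of the blue slot mark at the tin's +x, 79.5 mm from the axis; its twin is opposite.
- lock_mark (a point): Red lock mark on the rim, 80 degrees clockwise of the blue mark at the tin's +x; its twin is opposite. Sprung balls begin to resist the lugs about 58 degrees clockwise of blue, the click follows, and an end stop is at about 80 degrees.
- lid: Round green-painted bayonet lid, 0.2 kg, upright on the shelf. Origin: centre of the underside of its plug; z up. Plug 120 mm diameter, 14 mm high, chamfered foot; disc 148 mm diameter, 14 to 18 mm up, red stripes along its x. Same when turned 180 degrees. Fully home, its disc rests on the rim, origin 76 mm above the tin's; it turns with 4 mm vertical and 2 mm sideways play.
- lid_handle (a point): Centre of the lid's black handle block (64 mm long along the lid's x, 16 mm wide, from 18 to 52 mm above the lid's origin), on the lid's axis 35 mm above the lid's origin.
- lid_lug (a point): Point on the lid's +x lug, 66 mm from the lid's axis, 3 mm above its origin. Two lugs, at the lid's +x and -x under the red stripes, 16 mm wide, 6 mm high, level with the plug's foot, out to 70 mm from the axis.
- bar: Brass retaining bar, 116 mm long (along its x), 14 mm wide (y), 12 mm high, 0.16 kg, lying loose on the shelf. Origin: centre of its underside. Laid along the tin's y axis and centred, it rests on both ledges with its origin 56 mm above the tin's origin, and clears the lid.
- teapot: Bystander: white enamel teapot with blue lid, handle and knob, 190 mm from spout to handle, 116 mm high. Origin: centre of its underside.
- colander: Bystander: blue plastic colander, 180 mm across (218 mm over its ear handles), 72 mm high. Origin: centre of its underside.
- spatula: Bystander: wooden spatula about 280 mm long, lying flat beyond the work. Origin: near its middle, on the shelf.
Not all that is in view belongs to the job. What is meant by the lid is not orange or pink, and is the smaller of those in its own colour.

How it is judged:
On the way, in this order (a step that is already met when the one before it is completed fails the run):
1. the bar lies across both ledges of the tin, released (z of bar in the frame of tin between 0.053 and 0.06 m and horizontal distance between bar and tin below 0.01 m and angle between the x axis of bar and the y axis of tin, either way round below 0.17 rad and contact force between the fingers and bar below 0.1 N), for 0.2 s.
2. the lid is fully home in the mouth at the slots, not yet turned (z of lid in the frame of tin between 0.073 and 0.079 m and horizontal distance between lid and tin below 0.004 m and angle between lid's own z axis and vertical below 0.05 rad and angle between the x axis of lid and the x axis of tin, either way round below 0.25 rad), for 0.05 s.
At the end, for the whole second after the job is handed in: Bar untouched on both ledges (within 10 mm of the tin's axis, 10 degrees of the ledge line, 53-60 mm up). Lid home (73-79 mm up, within 4 mm of the axis, tilt under 0.05 rad), 40 +/- 8 degrees clockwise of the slots, at rest, gripped by the fingers with over 3 N (all of step 1 and z of lid in the frame of tin between 0.073 and 0.079 m and horizontal distance between lid and tin below 0.004 m and angle between lid's own z axis and vertical below 0.05 rad and angle between the x axis of lid and the x axis of tin, either way round between 0.558 and 0.838 rad and ((x of lid_lug in the frame of tin above 0 m and y of lid_lug in the frame of tin below 0 m) or (x of lid_lug in the frame of tin below 0 m and y of lid_lug in the frame of tin above 0 m)) and contact force between the fingers and lid above 3 N and linear speed of each of lid, bar below 0.02 m/s and angular speed of lid below 0.1 rad/s); the arm keeps its last pose, push and grip.
It fails at once if the lid is turned on to the lock click (more than 60 degrees) (z of lid in the frame of tin between 0.073 and 0.079 m and horizontal distance between lid and tin below 0.004 m and angle between lid's own z axis and vertical below 0.05 rad and angle between the x axis of lid and the x axis of tin, either way round above 1.05 rad).
It fails at once if the teapot is moved more than 20 mm or tipped (distance of teapot from where it was at the start of the episode above 0.02 m or angle between teapot's own z axis and vertical above 0.3 rad).
It fails at once if the colander is moved more than 20 mm or tipped (distance of colander from where it was at the start of the episode above 0.02 m or angle between colander's own z axis and vertical above 0.3 rad).
It fails at once if the spatula is moved more than 20 mm or tipped (distance of spatula from where it was at the start of the episode above 0.02 m or angle between spatula's own z axis and vertical above 0.3 rad).
It also fails if it takes over 64 s, if anything falls off the work surface, if the arm or the gripper's body presses on something with over 40 N, if the wrist force passes 120 N, or if a joint passes its speed limit or range.

## Robot

A 6-joint arm with a two-finger parallel gripper is mounted at the origin on the work surface. World frame = base frame: x ahead of the robot, y to its left, z up, the work surface at z = 0. Lengths are in m, angles in rad, forces in N, time in s.
With the tool pointing down it reaches from about 0.3 to 0.875 m from the base axis. Payload 6.4 kg.
Tool frame: the origin (TCP) lies midway between the tips of the shut fingers; the grasp point (between the pads) lies ctrl.grip_point_offset behind it (ctrl.grip_point_offset is the distance from the TCP to the grasp point, in m); z points along the fingers, y is the direction in which the jaws open and shut (so a half turn about z gives the same grasp; the last joint's range is limited). The gripper opens to 85 mm and grips with 20 to 120 N. Pads are 22 mm wide; open, the fingers measure 114 mm over their backs; the gripper's body (76 mm by 85 mm) begins 54 mm behind the grasp point. The pads swing forward as they close: fully open they stand 13 mm farther back than shut.
Start: joints at [-1.392, 0.181, 1.607, -0, 1.354, -0.206], TCP at [0.216, -0.533, 0.231] pointing down, gripper open.
Joint ranges: [-2.99, 2.99], [-0.89, 2.07], [0.3, 2.58], [-1.14, 4.28], [0, 2.63], [-3.12, 3.12]. Speed limits (rad/s): [2.57, 2.57, 3.01, 3.14, 3.14, 3.14].

## Interface

Orientations are given as a unit quaternion [w, x, y, z].
In Python, from bench import ctrl, viewer gives the robot as it stands.
- The arm moves only by the shell command python3 -m handwheel 'ROWS' [OPENING]. ROWS is JSON, a list of rows, each an object with "travel": the shift along the tool's x, y, z as a fraction of full scale, a list of three; "dr": the turn, a rotation vector about the tool's x, y, z as a fraction of full scale, a list of three. A call has 1 to 20 rows; each row shifts and turns the pose as measured when the row begins, along the tool's axes as they then stand; what a row does not reach is not made up. Full scale, the value 1, is 150 mm for a shift and 30 degrees for a turn. A row lasts 1/12 s, in which the tool goes at most 41.7 mm and 7.16 degrees, less where a joint would pass 70% of its speed; a pose out of reach is approached as far as the arm can. A call with a number of a shift or a turn outside -1 to 1 is refused whole. A call with a gripper value outside its range is refused whole. OPENING is the opening, from -1 (shut) to 1 (fully open), set as the call begins (- or left out, the last holds). The fingers move at their own pace and stop on an object; the grip force is fixed at half the most. Time passes only in rows, so rows that do not move let the fingers close. It gives the time, the measured TCP pose, the force and the opening at its end, in the units of the state.
- ctrl.get_obs(): the state, without advancing time (a new reading comes with each control period).
- viewer.camera(name): name is "scene" or "top" or "wrist"; returns the picture (480x640x3 uint8, red, green, blue); there is no depth.
- viewer.get_calibration(name): a dict with "camera_matrix" (3x3 intrinsics, pixels), "R" (3x3) and "t" (3): a world point X has camera coordinates R X + t. Camera axes: x right, y down, z forward; pixel columns grow to the right and rows downward; lengths in m; the calibration is good to about 2 mm. The wrist camera is an equidistant fisheye: a pixel r from the principal point sees the ray r / f radians off the axis. A picture is of the moment at which its call begins: read the wrist's pose just before it. get_calibration takes no time and is no camera call; for the wrist camera it gives the pose at the moment of the call.
- ctrl.hand_in(): hands the job in, once; it reports no verdict.
The state is a dict: "time_s": time; "q": joint angles; "dq": joint speeds; "joint_efforts": joint torques, N m; "eef_pos": TCP position; "eef_rot": TCP orientation; "wrist_force": force on the tool from outside, world axes, zero at the start; "torque": the same for the moment, N m; "opening": opening from 0.0 (shut) to 1.0 (fully open).
Only numpy, scipy, OpenCV 4.12 (cv2) and the standard library are available. Lean on these libraries where they do the work, as an engineer would, in place of code of your own. Each camera call takes 0.05 s, during which the arm holds its last target. There are 200 camera calls.

## Working session

There is one attempt and no reset: what is moved stays moved. The work goes in short steps, Python scripts to look and compute and a shell command to move; the robot and the scene stay as the last step left them, time stands still between calls to the robot, and variables do not carry over. Pictures are saved under pics/ and viewed, about 8 in all and at most 12, crops included, and the job is handed in when it is done.

```bash
ls; mkdir -p pics; python3 - <<'E'
from bench import ctrl, viewer
import cv2, numpy as np
for n in ("scene","top"):
    im=viewer.camera(n); cv2.imwrite(f"pics/{n}0.png",im[:,:,::-1]); c=viewer.get_calibration(n); print(n,c)
print(ctrl.get_obs(), ctrl.grip_point_offset)
E
```

```text
pics
scene {'camera_matrix': array([[468.52367036,   0.        , 311.35974198],
       [  0.        , 468.52367036, 240.35136298],
       [  0.        ,   0.        ,   1.        ]]), 'R': array([[-0.74396835,  0.6680616 , -0.01431064],
       [ 0.55940569,  0.61096734, -0.56016443],
       [-0.36548101, -0.42475006, -0.82825782]]), 't': array([ 0.40241288, -0.27817518,  1.38538499])}
top {'camera_matrix': array([[511.11585995,   0.        , 319.60172871],
       [  0.        , 511.11585995, 237.66036537],
       [  0.        ,   0.        ,   1.        ]]), 'R': array([[ 0.0142959 , -0.9997394 ,  0.01779754],
       [-0.98665764, -0.01699136, -0.16191973],
       [ 0.16217994, -0.01524529, -0.98664342]]), 't': array([-0.02184047,  0.54476347,  1.35219665])}
{'time_s': 0.1, 'q': array([-1.39230462e+00,  1.81494243e-01,  1.60788958e+00, -3.88003932e-06,
        1.35382648e+00, -2.06326518e-01]), 'dq': array([-1.02790931e-04, -1.57430428e-03, -3.63417083e-03, -9.05565760e-04,
       -4.39290154e-06, -1.78360674e-03]), 'joint_efforts': array([ 3.25671399e-04, -4.45876300e+01, -3.52236986e+01, -2.45658057e-04,
        4.19065604e-03,  9.70827898e-06]), 'eef_pos': array([ 0.21576029, -0.53244753,  0.2304677 ]), 'eef_rot': array([-8.08772109e-04,  9.81546003e-01,  1.91224451e-01,  9.36235839e-06]), 'wrist_force': array([ 0.53344485, -0.09785329,  0.26832168]), 'torque': array([0.0033124 , 0.00594506, 0.02009004]), 'opening': 1.0035707260100413} 0.0187
```

View pics/top0.png

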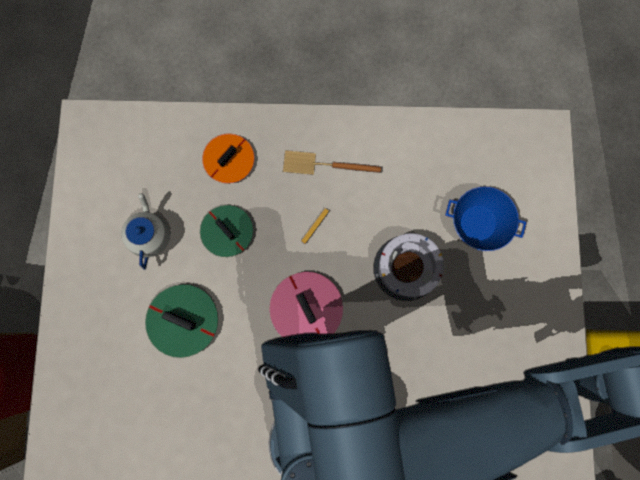

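View pics/scene0.png

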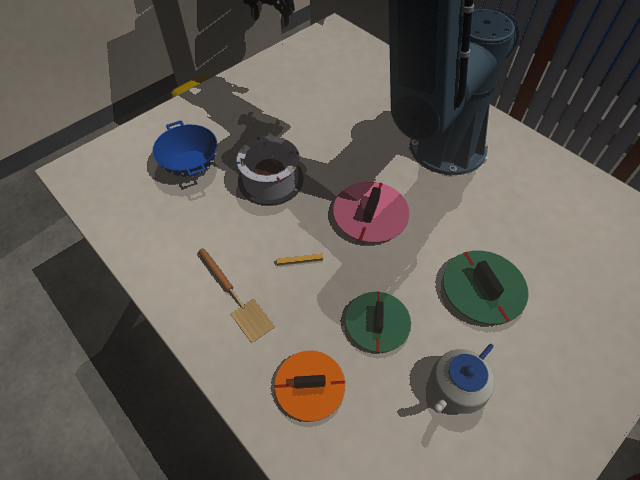

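Top view: the candidates for the lid are orange (229,158), small green (228,230), large green (183,320) and pink (306,308). By the description it is the small green one at (228,230). The bar is at (316,225), the tin at (409,265), the teapot at (143,232), the colander at (487,218) and the spatula at (330,163). The scene view agrees.

```bash
cat > h.py <<'E'
from bench import ctrl, viewer
import cv2, numpy as np
def ray(n,uv,z,c=None):
    c=c or viewer.get_calibration(n); K,R,t=c["camera_matrix"],c["R"],c["t"]
    p=np.array([(uv[0]-K[0,2])/K[0,0],(uv[1]-K[1,2])/K[1,1],1.])
    if n=="wrist":
        r=np.hypot(p[0],p[1]); p=np.array([p[0]/r*np.sin(r),p[1]/r*np.sin(r),np.cos(r)]) if r>1e-9 else p
    d=R.T@p; o=-R.T@t
    return o+d*(z-o[2])/d[2]
def comps(m,amin=8):
    n,l,s,c=cv2.connectedComponentsWithStats(m.astype(np.uint8))
    return [(c[i],s[i],l==i) for i in range(1,n) if s[i,4]>=amin]
E
python3 - <<'E'
from h import *
crops=[]
for n,boxes in (("top",((370,225,80,80),(190,195,80,80))),("scene",((230,125,80,80),(335,285,80,80)))):
    im=cv2.imread(f"pics/{n}0.png"); hsv=cv2.cvtColor(im,cv2.COLOR_BGR2HSV); H,S,V=cv2.split(hsv)
    print(n)
    for nm,m,z in (("yellow",(H>=18)&(H<=30)&(S>120)&(V>120),.012),("green",(H>65)&(H<95)&(S>100),.018),("blue",(H>100)&(H<125)&(S>130),.09),("red",((H<6)|(H>174))&(S>130)&(V>90),.018)):
        for c,s,mm in comps(m,6):
            if s[4]>4000: continue
            pts=np.argwhere(mm)[:,::-1].astype(np.float32); r=cv2.minAreaRect(pts)
            print(nm,c.round(1),s[4],"->",ray(n,c,z)[:2].round(4), *[ray(n,q,z)[:2].round(3).tolist() for q in cv2.boxPoints(r)] if nm in("yellow","red") else "")
    for x,y,w,h in boxes: crops.append(cv2.resize(im[y:y+h,x:x+w],(300,300),interpolation=cv2.INTER_CUBIC))
cv2.imwrite("pics/crop1.png",np.vstack([np.hstack(crops[:2]),np.hstack(crops[2:])]))
E
```

```text
top
yellow [291.9 161.4] 12 -> [0.7704 0.0687] [0.78, 0.074] [0.781, 0.066] [0.763, 0.065] [0.763, 0.074]
yellow [296.5 163.5] 6 -> [0.7644 0.0555] [0.772, 0.057] [0.772, 0.054] [0.757, 0.054] [0.757, 0.057]
yellow [301.6 168.1] 8 -> [0.751  0.0405] [0.742, 0.042] [0.757, 0.042] [0.757, 0.037] [0.743, 0.036]
yellow [310.1 170.6] 7 -> [0.7442 0.0161] [0.744, 0.023] [0.748, 0.021] [0.745, 0.009] [0.74, 0.011]
yellow [314.6 225.7] 192 -> [0.5841 0.0008] [0.542, 0.038] [0.636, -0.027] [0.628, -0.038] [0.534, 0.027]
yellow [610.7 342. ] 667 -> [ 0.275  -0.8139] [0.293, -0.755] [0.295, -0.894] [0.247, -0.889] [0.245, -0.752]
green [226.5 230.7] 1821 -> [0.5646 0.2458]
green [181.8 320.5] 3497 -> [0.3164 0.3554]
green [311.2 335.5] 6 -> [0.2814 0.0053]
green [607.5 357.3] 6 -> [ 0.2343 -0.7983]
blue [485.5 218.2] 3351 -> [ 0.5981 -0.4557]
blue [139.6 230.5] 575 -> [0.5485 0.4616]
blue [142.2 259.6] 54 -> [0.4717 0.4493]
blue [324.2 337.2] 6 -> [ 0.2795 -0.0279]
blue [295.7 341.7] 11 -> [0.2671 0.0446]
blue [635.3 349. ] 10 -> [ 0.2606 -0.831 ]
blue [572.1 362.4] 9 -> [ 0.2247 -0.6644]
blue 
[... 2807 characters left out ...]
 -0.015]
red [362.3 232.5] 44 -> [0.4174 0.057 ] [0.437, 0.062] [0.402, 0.044] [0.399, 0.052] [0.433, 0.07]
red [468.6 258.2] 37 -> [0.2805 0.2863] [0.276, 0.269] [0.27, 0.27] [0.285, 0.304] [0.291, 0.303]
red [378.5 296.2] 17 -> [0.5188 0.2099] [0.512, 0.201] [0.51, 0.203] [0.525, 0.217] [0.527, 0.216]
red [503.2 313.1] 47 -> [0.3412 0.4297] [0.337, 0.411] [0.33, 0.412] [0.346, 0.448] [0.352, 0.447]
red [377.5 345. ] 26 -> [0.6071 0.2907] [0.598, 0.28] [0.596, 0.282] [0.616, 0.301] [0.618, 0.299]
red [337.1 381.9] 34 -> [0.7284 0.29  ] [0.737, 0.28] [0.716, 0.298] [0.719, 0.301] [0.74, 0.283]
red [280.  385.6] 24 -> [0.822  0.2156] [0.829, 0.208] [0.812, 0.223] [0.815, 0.226] [0.832, 0.211]
```

View pics/crop1.png

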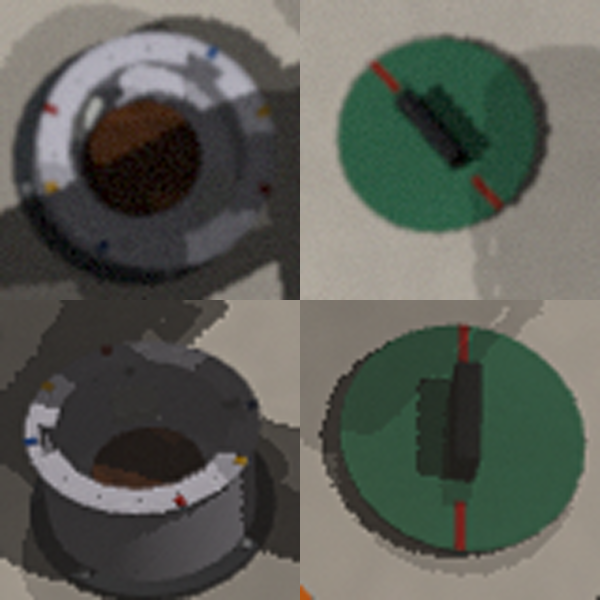

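The crops show the lid green, with stripes and a handle along its x. Tin marks in the top crop: blue (212,52) and (103,246), yellow (264,110) and (51,188), red (265,189) and (50,108).

```bash
python3 - <<'E'
from h import *
M={"top":((370,225),dict(b=[(212,52),(103,246)],y=[(264,110),(51,188)],r=[(265,189),(50,108)]),0),
"scene":((230,125),dict(b=[(30,140),(251,105)],y=[(240,160),(46,85)],r=[(181,200),(106,50)]),0)}
for n,(o,d,_) in M.items():
    for k,v in d.items():
        P=[ray(n,(o[0]+(p[0]+.5)/3.75-.5,o[1]+(p[1]+.5)/3.75-.5),.0905)[:2] for p in v]
        e=P[0]-P[1]; print(n,k,((P[0]+P[1])/2).round(4),np.linalg.norm(e).round(3),np.degrees(np.arctan2(e[1],e[0])).round(1))
E
python3 -m handwheel '[{"travel":[0,0,0],"dr":[0,0,0.2]},{"travel":[0,0,0],"dr":[0,0,0.2]},{"travel":[0,0,0],"dr":[0,0,0.2]}]' 0
```

```text
top b [ 0.4712 -0.2558] 0.159 -29.7
top y [ 0.4707 -0.2557] 0.161 -69.1
top r [ 0.471  -0.2552] 0.16 -110.0
scene b [ 0.4694 -0.2532] 0.159 -30.3
scene y [ 0.469  -0.2536] 0.16 110.2
scene r [ 0.4689 -0.2526] 0.159 70.6
time_s: 0.35
eef_pos: [0.2156, -0.5314, 0.2288]
eef_rot: [-0.002, 1.0, 0.031, -0.0]
wrist_force: [-0.2, -0.9, 0.1]
opening: 0.604
```

```bash
cat >> h.py <<'E'
from scipy.spatial.transform import Rotation as Ro
def pose():
    o=ctrl.get_obs(); q=o["eef_rot"]; return o["eef_pos"],Ro.from_quat([q[1],q[2],q[3],q[0]]),o
def plan(x,y,z,psi):
    "remaining shift in the present tool axes /150mm, remaining turn /30deg"
    p,R,o=pose(); c,s=np.cos(np.radians(psi)),np.sin(np.radians(psi))
    T=Ro.from_matrix(np.array([[c,s,0],[s,-c,0],[0,0,-1.]]))
    d=np.array([x,y,z])-p; m=R.as_matrix()
    print("t",o["time_s"],"pos",p.round(4),"psi",np.degrees(np.arctan2(m[1,0],m[0,0])).round(2),"F",o["wrist_force"].round(1),"op",round(o["opening"],3),"q6",round(o["q"][5],2))
    print("travel",(R.inv().apply(d)/.15).round(3),"dr",((R.inv()*T).as_rotvec()/np.radians(30)).round(3),"travel in final axes",(T.inv().apply(d)/.15).round(3))
E
python3 -m handwheel '[{"travel":[0,0,0],"dr":[0,0,0.21]},{"travel":[0,0,0],"dr":[0,0,0.21]},{"travel":[0,0,0],"dr":[0,0,0.21]},{"travel":[0,0,0],"dr":[0,0,0.21]},{"travel":[0,0,0],"dr":[0,0,0.21]},{"travel":[0,0,0],"dr":[0,0,0.21]}]'
python3 -c "
from h import *; plan(.5845,.002,.2,-35)"
```

```text
time_s: 0.85
eef_pos: [0.2152, -0.5292, 0.2253]
eef_rot: [-0.005, 0.95, -0.311, -0.003]
wrist_force: [0.3, 0.2, 0.3]
opening: 0.5
t 0.85 pos [ 0.2152 -0.5292  0.2253] psi -36.24 F [0.3 0.2 0.3] op 0.5 q6 0.81
travel [-0.106 -4.31   0.204] dr [-0.015  0.016 -0.041] travel in final axes [-0.014 -4.313  0.169]
```

```bash
python3 -m handwheel '[{"travel":[0,-0.25,0],"dr":[0,0,-0.04]},{"travel":[0,-0.25,0],"dr":[0,0,0]},{"travel":[0,-0.25,0],"dr":[0,0,0]},{"travel":[0,-0.25,0],"dr":[0,0,0]},{"travel":[0,-0.25,0],"dr":[0,0,0]},{"travel":[0,-0.25,0],"dr":[0,0,0]},{"travel":[0,-0.25,0],"dr":[0,0,0]},{"travel":[0,-0.25,0],"dr":[0,0,0]},{"travel":[0,-0.25,0],"dr":[0,0,0]},{"travel":[0,-0.25,0],"dr":[0,0,0]},{"travel":[0,-0.25,0],"dr":[0,0,0]},{"travel":[0,-0.25,0],"dr":[0,0,0]},{"travel":[0,-0.25,0],"dr":[0,0,0]},{"travel":[0,-0.25,0],"dr":[0,0,0]},{"travel":[0,-0.25,0],"dr":[0,0,0]},{"travel":[0,-0.25,0],"dr":[0,0,0]}]'
python3 -c "
from h import *; plan(.5845,.002,.2,-35)"
```

```text
time_s: 2.18
eef_pos: [0.5722, -0.0223, 0.2244]
eef_rot: [-0.006, 0.95, -0.311, -0.006]
wrist_force: [0.6, -0.4, -0.1]
opening: 0.496
t 2.1833 pos [ 0.5722 -0.0223  0.2244] psi -36.19 F [ 0.6 -0.4 -0.1] op 0.496 q6 1.95
travel [-0.027 -0.178  0.164] dr [-0.016  0.03  -0.04 ] travel in final axes [-0.025 -0.18   0.162]
```

```bash
python3 -m handwheel '[{"travel":[-0.03,-0.18,0.1],"dr":[-0.015,0.03,-0.04]},{"travel":[0,0,0.1],"dr":[0,0,0]},{"travel":[0,0,0],"dr":[0,0,0]},{"travel":[0,0,0],"dr":[0,0,0]}]'
python3 - <<'E'
from h import *; plan(.5845,.002,.2,-35)
c=viewer.get_calibration("wrist"); im=viewer.camera("wrist")[:,:,::-1]; cv2.imwrite("pics/w1.png",im); print(c)
H,S,V=cv2.split(cv2.cvtColor(im,cv2.COLOR_RGB2HSV if 0 else cv2.COLOR_BGR2HSV))
for cc,s,mm in comps((H>=17)&(H<=32)&(S>110)&(V>100),60):
    r=cv2.minAreaRect(np.argwhere(mm)[:,::-1].astype(np.float32)); print(cc.round(1),s[4],r[1],ray("wrist",cc,.012,c)[:2].round(4),[ray("wrist",q,.012,c)[:2].round(4).tolist() for q in cv2.boxPoints(r)])
E
```

```text
time_s: 2.52
eef_pos: [0.5878, 0.0121, 0.1929]
eef_rot: [-0.001, 0.955, -0.296, 0.0]
wrist_force: [1.1, 0.2, 0.5]
opening: 0.5
t 2.5167 pos [0.5878 0.0121 0.1929] psi -34.4 F [1.1 0.2 0.5] op 0.5 q6 1.99
travel [ 0.02   0.068 -0.048] dr [-0.004  0.     0.02 ] travel in final axes [ 0.02   0.068 -0.048]
{'camera_matrix': array([[371.64829954,   0.        , 319.37483212],
       [  0.        , 371.64829954, 241.92004993],
       [  0.        ,   0.        ,   1.        ]]), 'R': array([[-0.56495767, -0.82511818, -0.00168122],
       [-0.78605321,  0.53758815,  0.30515461],
       [-0.25088481,  0.17372097, -0.95230134]]), 't': array([0.34161287, 0.42679889, 0.48924484])}
[179.8  77.8] 6116 (63.73624038696289, 151.63983154296875) [0.7631 0.0425] [[0.8037, 0.0942], [0.7915, -0.0457], [0.7299, -0.0433], [0.7372, 0.0932]]
[332.1 210. ] 1957 (16.043453216552734, 124.07011413574219) [5.841e-01 3.000e-04] [[0.5382, 0.0406], [0.6328, -0.0252], [0.6249, -0.0366], [0.5295, 0.0282]]
```

View pics/w1.png

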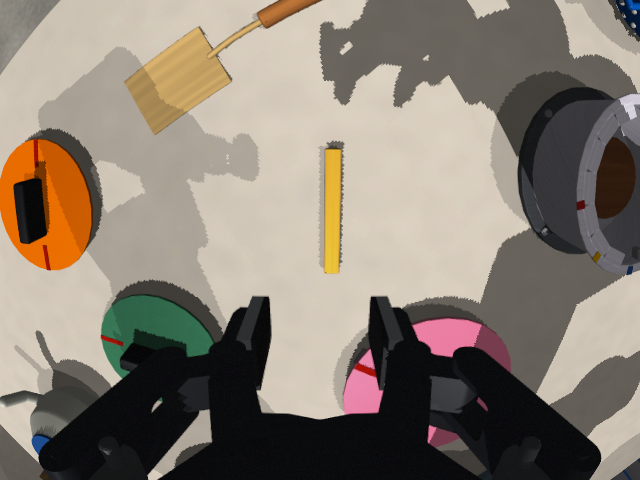

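View: the bar is upright at (333,210), between the jaws in line. The pixel estimates agree to about 2 mm.

```bash
python3 -m handwheel '[{"travel":[0.02,0.065,0.1],"dr":[0,0,0.02]},{"travel":[0,0,0.2],"dr":[0,0,0]},{"travel":[0,0,0.2],"dr":[0,0,0]},{"travel":[0,0,0.2],"dr":[0,0,0]},{"travel":[0,0,0.2],"dr":[0,0,0]},{"travel":[0,0,0.05],"dr":[0,0,0]},{"travel":[0,0,0],"dr":[0,0,0]},{"travel":[0,0,0],"dr":[0,0,0]}]'
python3 -c "
from h import *; plan(.584,.001,.005,-34.8)"
```

```text
time_s: 3.23
eef_pos: [0.5889, -0.0085, 0.0555]
eef_rot: [-0.001, 0.952, -0.307, 0.007]
wrist_force: [-0.1, -0.7, 0.1]
opening: 0.501
t 3.2333 pos [ 0.5889 -0.0085  0.0555] psi -35.79 F [-0.1 -0.7  0.1] op 0.501 q6 1.98
travel [-0.068 -0.03   0.336] dr [-0.012 -0.023 -0.033] travel in final axes [-0.063 -0.033  0.337]
```

```bash
python3 -m handwheel '[{"travel":[-0.06,-0.03,0.08],"dr":[-0.01,-0.02,-0.03]},{"travel":[0,0,0.08],"dr":[0,0,0]},{"travel":[0,0,0],"dr":[0,0,0]},{"travel":[0,0,0],"dr":[0,0,0]}]'
python3 -c "
from h import *; plan(.584,.001,.005,-34.8)"
```

```text
time_s: 3.57
eef_pos: [0.5884, -0.0003, 0.0357]
eef_rot: [-0.001, 0.954, -0.3, 0.005]
wrist_force: [0.4, -0.4, 0.6]
opening: 0.498
t 3.5667 pos [ 5.884e-01 -3.000e-04  3.570e-02] psi -34.86 F [ 0.4 -0.4  0.6] op 0.498 q6 1.98
travel [-0.031  0.01   0.205] dr [-0.008 -0.018 -0.002] travel in final axes [-0.029  0.009  0.205]
```

```bash
python3 -m handwheel '[{"travel":[-0.035,0.01,0.06],"dr":[-0.01,-0.02,0]},{"travel":[0,0,0.08],"dr":[0,0,0]},{"travel":[0,0,0.08],"dr":[0,0,0]},{"travel":[0,0,0],"dr":[0,0,0]},{"travel":[0,0,0],"dr":[0,0,0]}]'
python3 -c "
from h import *; plan(.584,.001,.005,-34.8)"
```

```text
time_s: 3.98
eef_pos: [0.5838, 0.002, 0.0005]
eef_rot: [0.0, 0.954, -0.299, -0.0]
wrist_force: [-0.0, -0.3, 0.9]
opening: 0.501
t 3.9833 pos [5.838e-01 2.000e-03 5.000e-04] psi -34.8 F [-0.  -0.3  0.9] op 0.501 q6 1.98
travel [ 0.005  0.004 -0.03 ] dr [ 0.001 -0.    -0.   ] travel in final axes [ 0.005  0.004 -0.03 ]
```

```bash
python3 -m handwheel '[{"travel":[0,0,-0.04],"dr":[0,0,0]},{"travel":[0,0,0],"dr":[0,0,0]}]'
python3 -m handwheel '[{"travel":[0,0,0],"dr":[0,0,0]},{"travel":[0,0,0],"dr":[0,0,0]},{"travel":[0,0,0],"dr":[0,0,0]},{"travel":[0,0,0],"dr":[0,0,0]},{"travel":[0,0,0],"dr":[0,0,0]},{"travel":[0,0,0],"dr":[0,0,0]}]' -1
python3 -c "
from h import *; plan(.584,.001,.005,-34.8)"
```

```text
time_s: 4.15
eef_pos: [0.583, 0.0021, 0.0059]
eef_rot: [0.0, 0.954, -0.299, -0.001]
wrist_force: [0.9, -0.8, -0.1]
opening: 0.502
time_s: 4.65
eef_pos: [0.5841, 0.0018, 0.0078]
eef_rot: [0.0, 0.954, -0.299, 0.0]
wrist_force: [-0.1, -0.4, -2.1]
opening: 0.131
t 4.65 pos [0.5841 0.0018 0.0078] psi -34.81 F [-0.1 -0.4 -2.1] op 0.131 q6 1.98
travel [0.002 0.005 0.019] dr [ 0.001 -0.001 -0.   ] travel in final axes [0.002 0.005 0.018]
```

```bash
python3 -m handwheel '[{"travel":[0,0,0],"dr":[0,0,0]},{"travel":[0,0,0],"dr":[0,0,0]},{"travel":[0,0,0.04],"dr":[0,0,0]},{"travel":[0,0,0],"dr":[0,0,0]},{"travel":[0,0,0],"dr":[0,0,0]}]' -0.3
python3 -m handwheel '[{"travel":[0,0,0],"dr":[0,0,0]},{"travel":[0,0,0],"dr":[0,0,0]},{"travel":[0,0,0],"dr":[0,0,0]},{"travel":[0,0,0],"dr":[0,0,0]},{"travel":[0,0,0],"dr":[0,0,0]}]' -1
python3 -c "
from h import *; plan(.584,.001,.005,-34.8)"
```

```text
time_s: 5.07
eef_pos: [0.5845, 0.0017, 0.0015]
eef_rot: [0.0, 0.954, -0.299, 0.001]
wrist_force: [0.4, -0.0, 0.1]
opening: 0.353
time_s: 5.48
eef_pos: [0.5845, 0.0017, 0.0014]
eef_rot: [0.0, 0.954, -0.299, 0.001]
wrist_force: [0.1, -0.1, 0.1]
opening: 0.143
t 5.4833 pos [0.5845 0.0017 0.0014] psi -34.81 F [ 0.1 -0.1  0.1] op 0.143 q6 1.98
travel [-0.     0.006 -0.024] dr [ 0.    -0.002 -0.   ] travel in final axes [-0.     0.006 -0.024]
```

```bash
python3 -m handwheel '[{"travel":[0,0,-0.1],"dr":[0,0,0]},{"travel":[0,0,-0.2],"dr":[0,0,0]},{"travel":[0,0,-0.2],"dr":[0,0,0]},{"travel":[0,0,-0.2],"dr":[0,0,0]},{"travel":[0,0,-0.2],"dr":[0,0,0]},{"travel":[0,0,-0.2],"dr":[0,0,0]},{"travel":[0,0,0],"dr":[0,0,-0.1]},{"travel":[0,0,0],"dr":[0,0,-0.21]},{"travel":[0,0,0],"dr":[0,0,-0.21]},{"travel":[0,0,0],"dr":[0,0,-0.21]},{"travel":[0,0,0],"dr":[0,0,-0.21]},{"travel":[0,0,0],"dr":[0,0,-0.21]},{"travel":[0,0,0],"dr":[0,0,-0.21]},{"travel":[0,0,0],"dr":[0,0,-0.21]},{"travel":[0,0,0],"dr":[0,0,-0.21]},{"travel":[0,0,0],"dr":[0,0,-0.21]},{"travel":[0,0,0],"dr":[0,0,-0.21]}]'
python3 -c "
from h import *; plan(.47,-.2545,.16,60)"
```

```text
time_s: 6.9
eef_pos: [0.5795, 0.0029, 0.1701]
eef_rot: [-0.002, 0.956, 0.294, -0.004]
wrist_force: [-0.3, 0.5, -1.4]
opening: 0.137
t 6.9 pos [0.5795 0.0029 0.1701] psi 34.2 F [-0.3  0.5 -1.4] op 0.137 q6 0.77
travel [-1.568  1.009  0.072] dr [-0.014  0.01  -0.86 ] travel in final axes [-1.851  0.226  0.067]
```

```bash
python3 -m handwheel '[{"travel":[0,0,0],"dr":[0,0,-0.21]},{"travel":[0,0,0],"dr":[0,0,-0.21]},{"travel":[0,0,0],"dr":[0,0,-0.21]},{"travel":[0,0,0],"dr":[0,0,-0.14]},{"travel":[-0.1,0.02,0],"dr":[0,0,0]},{"travel":[-0.22,0.03,0],"dr":[0,0,0]},{"travel":[-0.22,0.03,0],"dr":[0,0,0]},{"travel":[-0.22,0.03,0],"dr":[0,0,0]},{"travel":[-0.22,0.03,0],"dr":[0,0,0]},{"travel":[-0.22,0.03,0],"dr":[0,0,0]},{"travel":[-0.22,0.03,0],"dr":[0,0,0]},{"travel":[-0.2,0.03,0],"dr":[0,0,0]},{"travel":[-0.1,0,0],"dr":[0,0,0]},{"travel":[0,0,0],"dr":[0,0,0]},{"travel":[0,0,0],"dr":[0,0,0]}]'
python3 -c "
from h import *; plan(.47,-.2545,.16,60)"
```

```text
time_s: 8.15
eef_pos: [0.4676, -0.2432, 0.1658]
eef_rot: [-0.006, 0.87, 0.493, -0.005]
wrist_force: [0.4, 0.0, -1.8]
opening: 0.143
t 8.15 pos [ 0.4676 -0.2432  0.1658] psi 59.15 F [ 0.4  0.  -1.8] op 0.143 q6 -0.16
travel [-0.056  0.053  0.038] dr [-0.03   0.007 -0.029] travel in final axes [-0.057  0.052  0.039]
```

```bash
python3 -m handwheel '[{"travel":[-0.06,0.06,0.05],"dr":[-0.03,0.01,-0.03]},{"travel":[0,0,0],"dr":[0,0,0]},{"travel":[0,0,0],"dr":[0,0,0]}]'
python3 - <<'E'
from h import *; plan(.47,-.2545,.16,60)
c=viewer.get_calibration("wrist"); im=viewer.camera("wrist")[:,:,::-1]; cv2.imwrite("pics/w2.png",im)
im2=viewer.camera("top")[:,:,::-1]; cv2.imwrite("pics/t2.png",im2)
H,S,V=cv2.split(cv2.cvtColor(im,cv2.COLOR_BGR2HSV))
for nm,m,z in (("yellow",(H>=17)&(H<=32)&(S>110)&(V>60),.0905),("blue",(H>100)&(H<125)&(S>120)&(V>50),.0905),("red",((H<6)|(H>174))&(S>120)&(V>60),.0905)):
    for cc,s,mm in comps(m,15): print(nm,cc.round(1),s[4],ray("wrist",cc,z,c)[:2].round(4))
E
```

```text
time_s: 8.4
eef_pos: [0.4714, -0.2533, 0.1578]
eef_rot: [-0.001, 0.866, 0.501, 0.001]
wrist_force: [0.5, 0.2, -1.9]
opening: 0.139
t 8.4 pos [ 0.4714 -0.2533  0.1578] psi 60.11 F [ 0.5  0.2 -1.9] op 0.139 q6 -0.2
travel [-0.011 -0.004 -0.015] dr [-0.    -0.006  0.004] travel in final axes [-0.011 -0.004 -0.014]
yellow [210.4 179.6] 165 [ 0.4395 -0.1792]
yellow [319.3 292.5] 8020 [ 0.4592 -0.2731]
yellow [406.3 332.7] 108 [ 0.4946 -0.3291]
blue [553.4 340.1] 16260 [ 0.5952 -0.4065]
blue [189.1 261.5] 117 [ 0.3978 -0.2145]
blue [442. 261.] 113 [ 0.5364 -0.2936]
blue [  1.4 450.6] 16 [-0.039  -0.2863]
blue [ 11.6 471. ] 54 [-0.0714 -0.3222]
red [ 16.8 116. ] 245 [ 0.3353 -0.0547]
red [289.5 129.9] 175 [ 0.4941 -0.1789]
```

View pics/w2.png

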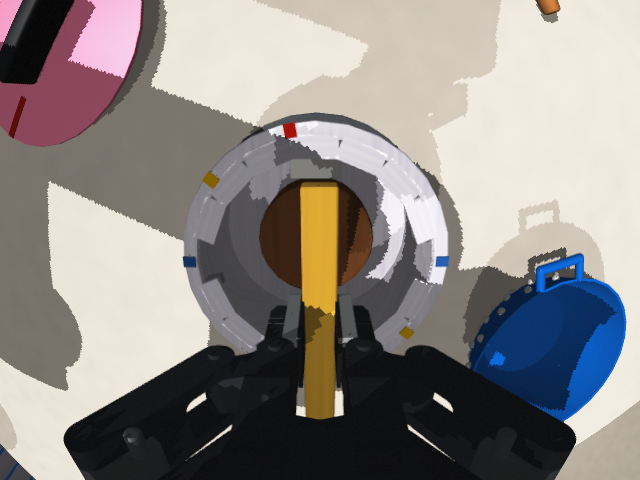

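Wrist view: the bar is gripped at its middle and the tin marks are visible. Blue is at (189,261) and (442,261), yellow at (210,180) and (406,333). Next I check the bar's ends against the TCP.

```bash
python3 - <<'E'
from h import *
p,R,o=pose(); c=viewer.get_calibration("wrist"); z=p[2]-.0015+.012
for uv in ((319,182),(319,418),(302,250),(338,250)):
    q=ray("wrist",uv,z,c); print(uv,(R.inv().apply(q-p)*1000).round(1))
b=ray("wrist",(315.5,261.2),.0905,c); print((R.inv().apply(b-p)*1000).round(1), b)
E
python3 -m handwheel '[{"travel":[-0.01,0.005,0.1],"dr":[0,0,0]},{"travel":[0,0,0.1],"dr":[0,0,0]},{"travel":[0,0,0],"dr":[0,0,0]},{"travel":[0,0,0],"dr":[0,0,0]}]'
python3 -c "
from h import *; plan(.469,-.2543,.0585,60)"
```

```text
(319, 182) [ 57.4  -0.8 -10.3]
(319, 418) [-55.   -0.8 -10.6]
(302, 250) [ 31.6  -7.2 -10.4]
(338, 250) [ 31.6   6.4 -10.4]
[-2.4 -3.  67.4] [ 0.46761837 -0.25363078  0.0905    ]
time_s: 8.83
eef_pos: [0.4735, -0.2518, 0.129]
eef_rot: [0.0, 0.864, 0.503, 0.002]
wrist_force: [-0.1, -0.1, -0.8]
opening: 0.142
t 8.8333 pos [ 0.4735 -0.2518  0.129 ] psi 60.39 F [-0.1 -0.1 -0.8] op 0.142 q6 -0.2
travel [-0.031 -0.019  0.47 ] dr [ 0.003 -0.005  0.013] travel in final axes [-0.03  -0.018  0.47 ]
```

```bash
python3 -m handwheel '[{"travel":[-0.035,-0.02,0.06],"dr":[0,0,0.01]},{"travel":[0,0,0.06],"dr":[0,0,0]},{"travel":[0,0,0.05],"dr":[0,0,0]},{"travel":[0,0,0],"dr":[0,0,0]},{"travel":[0,0,0],"dr":[0,0,0]}]'
python3 -c "
from h import *; plan(.4685,-.254,.0585,60)"
```

```text
time_s: 9.25
eef_pos: [0.469, -0.2546, 0.1032]
eef_rot: [0.001, 0.865, 0.501, 0.002]
wrist_force: [1.3, 0.9, -1.1]
opening: 0.146
t 9.25 pos [ 0.469  -0.2546  0.1032] psi 60.14 F [ 1.3  0.9 -1.1] op 0.146 q6 -0.2
travel [ 0.001 -0.006  0.298] dr [ 0.008 -0.004  0.005] travel in final axes [ 0.002 -0.005  0.298]
```

```bash
python3 -m handwheel '[{"travel":[0,-0.005,0.04],"dr":[0.01,0,0]},{"travel":[0,0,0.04],"dr":[0,0,0]},{"travel":[0,0,0.04],"dr":[0,0,0]},{"travel":[0,0,0.04],"dr":[0,0,0]},{"travel":[0,0,0],"dr":[0,0,0]}]'
python3 -c "
from h import *; plan(.4685,-.254,.0585,60)"
```

```text
time_s: 9.67
eef_pos: [0.4688, -0.2546, 0.0774]
eef_rot: [-0.001, 0.866, 0.501, 0.001]
wrist_force: [-0.3, 0.0, -2.6]
opening: 0.142
t 9.6667 pos [ 0.4688 -0.2546  0.0774] psi 60.12 F [-0.3  0.  -2.6] op 0.142 q6 -0.2
travel [ 0.003 -0.004  0.126] dr [-0.001 -0.004  0.004] travel in final axes [ 0.003 -0.004  0.126]
```

Through the mouth with no contact; lowering to the ledges.

```bash
python3 -m handwheel '[{"travel":[0,0,0.04],"dr":[0,0,0]},{"travel":[0,0,0.04],"dr":[0,0,0]},{"travel":[0,0,0.025],"dr":[0,0,0]},{"travel":[0,0,0.015],"dr":[0,0,0]},{"travel":[0,0,0],"dr":[0,0,0]}]'
python3 -c "
from h import *; plan(.4685,-.254,.0585,60)"
```

```text
time_s: 10.08
eef_pos: [0.4689, -0.2547, 0.0574]
eef_rot: [-0.001, 0.866, 0.501, 0.001]
wrist_force: [-0.4, -0.3, 4.2]
opening: 0.138
t 10.0833 pos [ 0.4689 -0.2547  0.0574] psi 60.12 F [-0.4 -0.3  4.2] op 0.138 q6 -0.2
travel [ 0.003 -0.005 -0.008] dr [-0.001 -0.004  0.004] travel in final axes [ 0.003 -0.005 -0.008]
```

```bash
python3 -m handwheel '[{"travel":[0,0,0],"dr":[0,0,0]},{"travel":[0,0,0],"dr":[0,0,0]},{"travel":[0,0,0],"dr":[0,0,0]},{"travel":[0,0,-0.04],"dr":[0,0,0]},{"travel":[0,0,-0.1],"dr":[0,0,0]},{"travel":[0,0,-0.2],"dr":[0,0,0]},{"travel":[0,0,-0.2],"dr":[0,0,0]},{"travel":[0,0,-0.2],"dr":[0,0,0]},{"travel":[0,0,-0.2],"dr":[0,0,0]},{"travel":[0,0,-0.05],"dr":[0,0,0]},{"travel":[0,0,0],"dr":[0,0,0]},{"travel":[0,0,0],"dr":[0,0,0]}]' -0.2
python3 - <<'E'
from h import *; plan(.565,.2495,.2,43)
c=viewer.get_calibration("wrist"); im=viewer.camera("wrist")[:,:,::-1]; cv2.imwrite("pics/w3.png",im)
H,S,V=cv2.split(cv2.cvtColor(im,cv2.COLOR_BGR2HSV))
for nm,m,z in (("yellow",(H>=17)&(H<=32)&(S>110)&(V>60),.0905),("blue",(H>100)&(H<125)&(S>120)&(V>50),.0905),("red",((H<6)|(H>174))&(S>120)&(V>60),.0905)):
    for cc,s,mm in comps(m,15):
        print(nm,cc.round(1),s[4],ray("wrist",cc,z,c)[:2].round(4))
        if s[4]>1000: print([ray("wrist",q,.068,c)[:2].round(4).tolist() for q in cv2.boxPoints(cv2.minAreaRect(np.argwhere(mm)[:,::-1].astype(np.float32)))])
E
```

```text
time_s: 11.08
eef_pos: [0.4689, -0.255, 0.2167]
eef_rot: [0.001, 0.866, 0.501, 0.001]
wrist_force: [1.0, 0.4, -0.4]
opening: 0.401
t 11.0833 pos [ 0.4689 -0.255   0.2167] psi 60.12 F [ 1.   0.4 -0.4] op 0.401 q6 -0.2
travel [ 3.236 -1.12   0.113] dr [ 0.004 -0.003  0.571] travel in final axes [ 2.763 -2.023  0.112]
yellow [318.7 219.7] 2380 [ 0.4724 -0.2472]
[[0.4323, -0.3018], [0.4906, -0.202], [0.5027, -0.209], [0.4458, -0.3096]]
yellow [233.9 164.3] 104 [ 0.4395 -0.1792]
yellow [392.7 291.7] 83 [ 0.4946 -0.3291]
blue [420.6 230.9] 77 [ 0.5366 -0.294 ]
blue [214.4 231.5] 79 [ 0.3978 -0.2147]
blue [526.5 313.4] 14738 [ 0.5964 -0.4192]
[[0.5095, -0.404], [0.6277, -0.3314], [0.7364, -0.482], [0.5918, -0.5889]]
blue [  6.5 442.8] 59 [-0.1442 -0.3059]
blue [ 15.6 464.5] 93 [-0.1892 -0.3504]
blue [ 35.2 470.9] 46 [-0.1405 -0.3727]
red [ 53.1 112. ] 213 [ 0.325  -0.0481]
red [297.4 125.3] 103 [ 0.4941 -0.1789]
red [334.1 321.8] 65 [ 0.44   -0.3292]
```

View pics/w3.png

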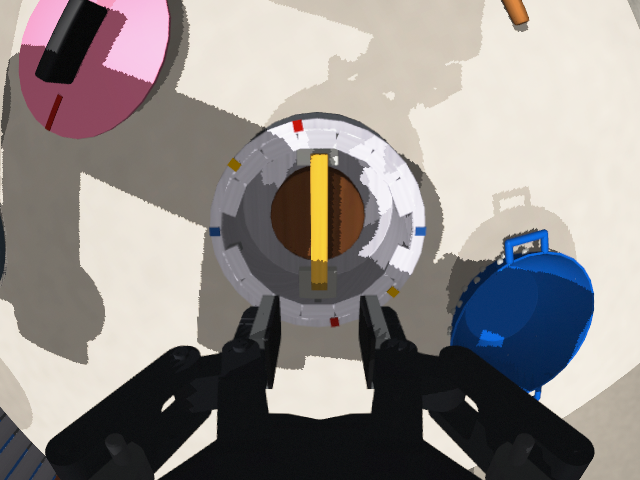

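Wrist view: the bar lies across both white ledges, ends at (319,154) and (318,289). It is about 1.5 mm off centre and within 1° of the ledge line. Now to the lid.

```bash
python3 -m handwheel '[{"travel":[0,0,0],"dr":[0,0,0.19]},{"travel":[0,0,0],"dr":[0,0,0.19]},{"travel":[0,0,0],"dr":[0,0,0.19]},{"travel":[0.1,-0.07,0],"dr":[0,0,0]},{"travel":[0.2,-0.145,0],"dr":[0,0,0]},{"travel":[0.2,-0.145,0],"dr":[0,0,0]},{"travel":[0.2,-0.145,0],"dr":[0,0,0]},{"travel":[0.2,-0.145,0],"dr":[0,0,0]},{"travel":[0.2,-0.145,0],"dr":[0,0,0]},{"travel":[0.2,-0.145,0],"dr":[0,0,0]},{"travel":[0.2,-0.145,0],"dr":[0,0,0]},{"travel":[0.2,-0.145,0],"dr":[0,0,0]},{"travel":[0.2,-0.145,0],"dr":[0,0,0]},{"travel":[0.2,-0.145,0],"dr":[0,0,0]},{"travel":[0.2,-0.145,0],"dr":[0,0,0]},{"travel":[0.2,-0.145,0],"dr":[0,0,0]},{"travel":[0.1,-0.07,0],"dr":[0,0,0]},{"travel":[0,0,0],"dr":[0,0,0]},{"travel":[0,0,0],"dr":[0,0,0]}]' 0
python3 -c "
from h import *; plan(.565,.2495,.15,43)"
```

```text
time_s: 12.72
eef_pos: [0.5539, 0.2407, 0.1794]
eef_rot: [-0.016, 0.934, 0.356, -0.024]
wrist_force: [0.3, -0.8, -0.1]
opening: 0.499
t 12.7167 pos [0.5539 0.2407 0.1794] psi 41.78 F [ 0.3 -0.8 -0.1] op 0.499 q6 1.04
travel [0.1   0.014 0.192] dr [-0.09   0.061 -0.042] travel in final axes [0.094 0.007 0.196]
```

```bash
python3 -m handwheel '[{"travel":[0.1,0.01,0.1],"dr":[-0.09,0.06,-0.04]},{"travel":[0,0,0.05],"dr":[0,0,0]},{"travel":[0,0,0],"dr":[0,0,0]},{"travel":[0,0,0],"dr":[0,0,0]}]'
python3 - <<'E'
from h import *; plan(.565,.2495,.15,43)
c=viewer.get_calibration("wrist"); im=viewer.camera("wrist")[:,:,::-1]; cv2.imwrite("pics/w4.png",im)
H,S,V=cv2.split(cv2.cvtColor(im,cv2.COLOR_BGR2HSV))
for nm,m,z in (("green",(H>60)&(H<95)&(S>80),.018),("red",((H<6)|(H>174))&(S>120)&(V>60),.018)):
    for cc,s,mm in comps(m,30):
        b=cv2.boxPoints(cv2.minAreaRect(np.argwhere(mm)[:,::-1].astype(np.float32)))
        print(nm,cc.round(1),s[4],ray("wrist",cc,z,c)[:2].round(4),[ray("wrist",q,z,c)[:2].round(3).tolist() for q in b])
E
```

```text
time_s: 13.05
eef_pos: [0.5622, 0.2456, 0.1508]
eef_rot: [0.0, 0.931, 0.365, -0.005]
wrist_force: [-0.0, 0.0, -0.1]
opening: 0.502
t 13.05 pos [0.5622 0.2456 0.1508] psi 42.82 F [-0.   0.  -0.1] op 0.502 q6 1.04
travel [ 0.032 -0.006  0.005] dr [-0.007  0.018 -0.006] travel in final axes [ 0.032 -0.006  0.005]
green [317.5 217. ] 23880 [0.5661 0.2524] [[0.57, 0.351], [0.664, 0.249], [0.561, 0.14], [0.453, 0.257]]
green [ 83.8 310.7] 12430 [0.3404 0.3601] [[0.225, 0.499], [0.419, 0.421], [0.391, 0.275], [0.183, 0.302]]
red [427.5  34.4] 242 [0.7262 0.2892] [[0.717, 0.3], [0.74, 0.282], [0.736, 0.278], [0.713, 0.297]]
red [559.4  37.2] 109 [0.8216 0.2132] [[0.81, 0.219], [0.814, 0.223], [0.833, 0.208], [0.828, 0.205]]
red [317.5 147.4] 319 [0.605  0.2884] [[0.614, 0.3], [0.617, 0.296], [0.596, 0.277], [0.593, 0.28]]
red [ 34.3 266.6] 195 [0.3361 0.4317] [[0.34, 0.452], [0.347, 0.448], [0.332, 0.411], [0.324, 0.415]]
red [317.  293.5] 210 [0.5181 0.2087] [[0.526, 0.219], [0.529, 0.216], [0.51, 0.198], [0.506, 0.201]]
red [108.9 380.8] 62 [0.2789 0.2974] [[0.278, 0.305], [0.286, 0.304], [0.28, 0.289], [0.272, 0.291]]
```

View pics/w4.png

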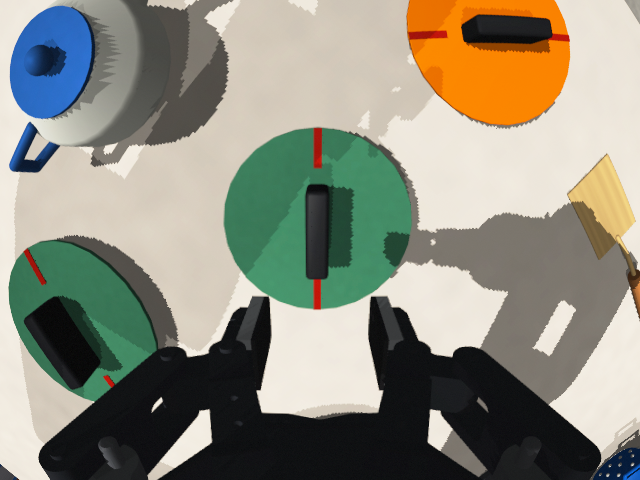

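Wrist view: the lid's handle is upright at (317,232), in line with the jaws. The stripe ends at (318,128) and (317,309) agree with the earlier estimates within 2–3 mm. I descend.

```bash
python3 -m handwheel '[{"travel":[0.03,0,0.1],"dr":[-0.01,0.02,-0.01]},{"travel":[0,0,0.15],"dr":[0,0,0]},{"travel":[0,0,0.15],"dr":[0,0,0]},{"travel":[0,0,0.1],"dr":[0,0,0]},{"travel":[0,0,0],"dr":[0,0,0]},{"travel":[0,0,0],"dr":[0,0,0]}]'
python3 -c "
from h import *; plan(.564,.2495,.026,42.7)"
```

```text
time_s: 13.6
eef_pos: [0.5695, 0.2426, 0.0791]
eef_rot: [0.001, 0.932, 0.363, 0.003]
wrist_force: [0.4, -0.5, 0.2]
opening: 0.499
t 13.6 pos [0.5695 0.2426 0.0791] psi 42.56 F [ 0.4 -0.5  0.2] op 0.499 q6 1.04
travel [ 0.003 -0.06   0.354] dr [ 0.006 -0.009 -0.005] travel in final axes [ 0.004 -0.059  0.354]
```

```bash
python3 -m handwheel '[{"travel":[0,-0.07,0.06],"dr":[0,-0.01,0]},{"travel":[0,0,0.06],"dr":[0,0,0]},{"travel":[0,0,0.06],"dr":[0,0,0]},{"travel":[0,0,0.06],"dr":[0,0,0]},{"travel":[0,0,0],"dr":[0,0,0]},{"travel":[0,0,0],"dr":[0,0,0]}]'
python3 -c "
from h import *; plan(.564,.2495,.026,42.7)"
```

```text
time_s: 14.1
eef_pos: [0.5646, 0.2508, 0.0443]
eef_rot: [0.002, 0.932, 0.362, 0.003]
wrist_force: [0.5, 0.8, -0.1]
opening: 0.497
t 14.1 pos [0.5646 0.2508 0.0443] psi 42.47 F [ 0.5  0.8 -0.1] op 0.497 q6 1.06
travel [-0.009  0.003  0.122] dr [ 0.011 -0.008 -0.008] travel in final axes [-0.009  0.004  0.122]
```

```bash
python3 -m handwheel '[{"travel":[-0.01,0.005,0.05],"dr":[0.01,-0.01,-0.01]},{"travel":[0,0,0.05],"dr":[0,0,0]},{"travel":[0,0,0.03],"dr":[0,0,0]},{"travel":[0,0,0],"dr":[0,0,0]},{"travel":[0,0,0],"dr":[0,0,0]}]'
python3 -m handwheel '[{"travel":[0,0,0],"dr":[0,0,0]},{"travel":[0,0,0],"dr":[0,0,0]},{"travel":[0,0,0],"dr":[0,0,0]},{"travel":[0,0,0],"dr":[0,0,0]},{"travel":[0,0,0],"dr":[0,0,0]},{"travel":[0,0,0],"dr":[0,0,0]}]' -1
python3 -c "
from h import *; plan(.564,.2495,.026,42.7)"
```

```text
time_s: 14.52
eef_pos: [0.5644, 0.2491, 0.023]
eef_rot: [0.0, 0.931, 0.365, -0.001]
wrist_force: [0.5, 0.8, 0.7]
opening: 0.499
time_s: 15.02
eef_pos: [0.5643, 0.2491, 0.023]
eef_rot: [0.0, 0.931, 0.365, -0.001]
wrist_force: [-0.1, -0.3, -1.3]
opening: 0.174
t 15.0167 pos [0.5643 0.2491 0.023 ] psi 42.81 F [-0.1 -0.3 -1.3] op 0.174 q6 1.05
travel [ 0.001 -0.003 -0.02 ] dr [0.    0.002 0.004] travel in final axes [ 0.001 -0.003 -0.02 ]
```

```bash
python3 -m handwheel '[{"travel":[0,0,-0.06],"dr":[0,0,0]},{"travel":[0,0,-0.2],"dr":[0,0,0]},{"travel":[0,0,-0.2],"dr":[0,0,0]},{"travel":[0,0,-0.2],"dr":[0,0,0]},{"travel":[0,0,-0.2],"dr":[0,0,0]},{"travel":[0,0,-0.2],"dr":[0,0,0]},{"travel":[0,0,-0.1],"dr":[0,0,0]},{"travel":[0,0,0],"dr":[0,0,0.1]},{"travel":[0,0,0],"dr":[0,0,0.2]},{"travel":[0,0,0],"dr":[0,0,0.2]},{"travel":[0,0,0],"dr":[0,0,0.2]},{"travel":[0,0,0],"dr":[0,0,0.2]},{"travel":[0,0,0],"dr":[0,0,0.2]},{"travel":[0,0,0],"dr":[0,0,0.2]},{"travel":[0,0,0],"dr":[0,0,0.2]},{"travel":[0,0,0],"dr":[0,0,0.2]},{"travel":[0,0,0],"dr":[0,0,0.2]},{"travel":[0,0,0],"dr":[0,0,0.2]},{"travel":[0,0,0],"dr":[0,0,0.15]},{"travel":[0,0,0],"dr":[0,0,0]}]'
python3 -c "
from h import *; plan(.468,-.254,.17,-30)"
```

```text
time_s: 16.68
eef_pos: [0.5589, 0.2482, 0.2148]
eef_rot: [0.002, 0.97, -0.242, -0.002]
wrist_force: [-0.8, -0.2, -3.8]
opening: 0.179
t 16.6833 pos [0.5589 0.2482 0.2148] psi -28.02 F [-0.8 -0.2 -3.8] op 0.179 q6 2.28
travel [1.039 3.239 0.309] dr [0.008 0.005 0.066] travel in final axes [1.149 3.202 0.299]
```

```bash
python3 -m handwheel '[{"travel":[0.03,0.1,0],"dr":[0,0,0.06]},{"travel":[0.08,0.23,0],"dr":[0,0,0]},{"travel":[0.08,0.23,0],"dr":[0,0,0]},{"travel":[0.08,0.23,0],"dr":[0,0,0]},{"travel":[0.08,0.23,0],"dr":[0,0,0]},{"travel":[0.08,0.23,0],"dr":[0,0,0]},{"travel":[0.08,0.23,0],"dr":[0,0,0]},{"travel":[0.08,0.23,0],"dr":[0,0,0]},{"travel":[0.08,0.23,0],"dr":[0,0,0]},{"travel":[0.08,0.23,0],"dr":[0,0,0]},{"travel":[0.08,0.23,0],"dr":[0,0,0]},{"travel":[0.08,0.23,0],"dr":[0,0,0]},{"travel":[0.08,0.23,0],"dr":[0,0,0]},{"travel":[0.08,0.23,0],"dr":[0,0,0]},{"travel":[0.03,0.1,0],"dr":[0,0,0]},{"travel":[0,0,0],"dr":[0,0,0]},{"travel":[0,0,0],"dr":[0,0,0]}]'
python3 -c "
from h import *; plan(.468,-.254,.17,-30)"
```

```text
time_s: 18.1
eef_pos: [0.4558, -0.2789, 0.2214]
eef_rot: [0.004, 0.97, -0.243, 0.0]
wrist_force: [0.2, 1.2, -2.9]
opening: 0.176
t 18.1 pos [ 0.4558 -0.2789  0.2214] psi -28.12 F [ 0.2  1.2 -2.9] op 0.176 q6 1.3
travel [-0.008 -0.188  0.341] dr [ 0.015 -0.006  0.063] travel in final axes [-0.013 -0.184  0.343]
```

```bash
python3 -m handwheel '[{"travel":[-0.01,-0.17,0.05],"dr":[0.015,0,0.06]},{"travel":[0,0,0.15],"dr":[0,0,0]},{"travel":[0,0,0.15],"dr":[0,0,0]},{"travel":[0,0,0],"dr":[0,0,0]},{"travel":[0,0,0],"dr":[0,0,0]},{"travel":[0,0,0],"dr":[0,0,0]}]'
python3 -c "
from h import *; plan(.468,-.254,.15,-30)"
```

```text
time_s: 18.6
eef_pos: [0.4668, -0.251, 0.1701]
eef_rot: [0.0, 0.967, -0.255, 0.002]
wrist_force: [0.5, 0.6, -2.1]
opening: 0.176
t 18.6 pos [ 0.4668 -0.251   0.1701] psi -29.59 F [ 0.5  0.6 -2.1] op 0.176 q6 1.37
travel [0.016 0.013 0.134] dr [-0.001 -0.009  0.014] travel in final axes [0.017 0.013 0.134]
```

```bash
python3 -m handwheel '[{"travel":[0.017,0.013,0],"dr":[0,-0.01,0.014]},{"travel":[0,0,0],"dr":[0,0,0]},{"travel":[0,0,0],"dr":[0,0,0]}]'
python3 - <<'E'
from h import *; plan(.468,-.254,.15,-30)
p,R,o=pose()
c=viewer.get_calibration("wrist"); im=viewer.camera("wrist")[:,:,::-1]; s0=viewer.camera("scene")[:,:,::-1]
cv2.imwrite("pics/w5.png",np.vstack([im[60:],cv2.resize(s0[90:230,180:420],(640,373))])[:793:,:]); cv2.imwrite("pics/w5raw.png",im);cv2.imwrite("pics/s5raw.png",s0)
cv2.imwrite("pics/v5.png",np.hstack([cv2.resize(im,(400,300)),cv2.resize(s0[100:220,200:360],(400,300))]))
H,S,V=cv2.split(cv2.cvtColor(im,cv2.COLOR_BGR2HSV))
zt=p[2]-.023+.018
for nm,m,z in (("green",(H>60)&(H<95)&(S>80),zt),("red",((H<6)|(H>174))&(S>120)&(V>60),zt),("yel",(H>=17)&(H<=32)&(S>110)&(V>60),.0905),("blue",(H>100)&(H<125)&(S>120)&(V>50),.0905)):
    for cc,s,mm in comps(m,30):
        b=cv2.boxPoints(cv2.minAreaRect(np.argwhere(mm)[:,::-1].astype(np.float32)))
        g=[(R.inv().apply(ray("wrist",q,z,c)-p)*1000)[:2].round(1).tolist() for q in [cc,*b]]
        print(nm,cc.round(1),s,g)
E
```

```text
time_s: 18.85
eef_pos: [0.4696, -0.2544, 0.1737]
eef_rot: [0.001, 0.966, -0.258, 0.002]
wrist_force: [-0.0, 0.7, -3.2]
opening: 0.176
t 18.85 pos [ 0.4696 -0.2544  0.1737] psi -29.94 F [-0.   0.7 -3.2] op 0.176 q6 1.37
travel [-0.011  0.003  0.158] dr [ 0.    -0.006  0.002] travel in final axes [-0.011  0.003  0.158]
green [319.3 249. ] [  164   141   312   216 46041] [[26.8, 0.7], [74.0, -64.6], [74.5, 65.7], [-31.3, 81.3], [-32.0, -79.4]]
green [298.8 404. ] [291 381  23  38 349] [[-59.6, -10.1], [-48.8, -18.8], [-43.5, -9.5], [-69.5, -2.1], [-75.7, -11.9]]
green [339.8 404.5] [326 384  22  35 352] [[-60.0, 11.5], [-45.5, 4.1], [-45.6, 14.7], [-70.5, 15.7], [-70.2, 4.3]]
green [ 43.6 457.5] [  13  436   69   44 1816] [[-159.0, -229.7], [-223.5, -314.4], [-141.7, -257.9], [-114.7, -166.7], [-175.2, -195.7]]
red [319.5 177.5] [ 312  141   15   74 1039] [[57.0, 0.8], [71.7, -2.2], [71.7, 3.3], [41.9, 3.4], [41.9, -2.3]]
red [104.8 390.3] [ 93 381  26  19 124] [[-62.8, -127.1], [-60.0, -136.2], [-56.6, -133.2], [-65.8, -118.3], [-69.3, -121.1]]
red [319.3 415. ] [314 412  11   7  73] [[-67.9, 0.7], [-65.5, -2.1], [-65.5, 3.2], [-70.2, 3.2], [-70.2, -2.2]]
yel [ 2.5 96.2] [ 0 92  7 10 35] [[125.3, -249.0], [124.8, -255.6], [128.4, -246.9], [125.7, -243.7], [122.1, -252.3]]
yel [403.8 157.1] [398 151  13  13  92] [[59.8, 52.8], [59.5, 48.6], [63.9, 51.7], [60.0, 57.5], [55.6, 54.3]]
blue [486.   27.7] [ 379    0  198   68 9811] [[149.0, 107.6], [159.3, 37.1], [188.2, 186.2], [134.7, 182.5], [115.1, 36.6]]
blue [319.  127.1] [314 121  11  14 145] [[77.2, 0.6], [80.9, -2.5], [80.9, 3.5], [73.0, 3.6], [73.0, -2.5]]
```

View pics/v5.png

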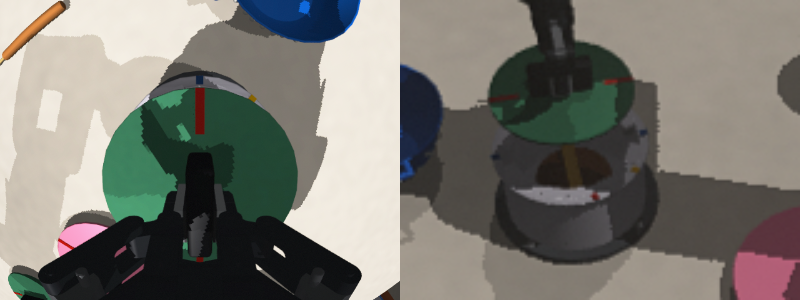

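The lid in hand is centred within 1 mm. Relative to the TCP the tin lies about 2.7 mm back along tool x, yaw within 0.5°. I correct that and go down to just above the rim.

```bash
python3 -m handwheel '[{"travel":[-0.02,0,0.06],"dr":[0,-0.006,0]},{"travel":[0,0,0.06],"dr":[0,0,0]},{"travel":[0,0,0.06],"dr":[0,0,0]},{"travel":[0,0,0.05],"dr":[0,0,0]},{"travel":[0,0,0.05],"dr":[0,0,0]},{"travel":[0,0,0],"dr":[0,0,0]},{"travel":[0,0,0],"dr":[0,0,0]}]'
python3 -c "
from h import *; plan(.4673,-.2533,.12,-30)"
```

```text
time_s: 19.53
eef_pos: [0.4658, -0.2528, 0.1261]
eef_rot: [-0.0, 0.966, -0.259, -0.001]
wrist_force: [1.1, -0.1, -3.9]
opening: 0.18
t 19.5333 pos [ 0.4658 -0.2528  0.1261] psi -29.99 F [ 1.1 -0.1 -3.9] op 0.18 q6 1.37
travel [ 0.01  -0.002  0.041] dr [-0.     0.003  0.   ] travel in final axes [ 0.01  -0.002  0.041]
```

```bash
python3 -m handwheel '[{"travel":[0.01,-0.002,0.02],"dr":[0,0,0]},{"travel":[0,0,0.02],"dr":[0,0,0]},{"travel":[0,0,0],"dr":[0,0,0]},{"travel":[0,0,0],"dr":[0,0,0]}]'
python3 - <<'E'
from h import *; plan(.4673,-.2533,.12,-30)
p,R,o=pose()
c=viewer.get_calibration("wrist"); im=viewer.camera("wrist")[:,:,::-1]
H,S,V=cv2.split(cv2.cvtColor(im,cv2.COLOR_BGR2HSV))
zt=p[2]-.023+.018
for nm,m,z in (("red",((H<6)|(H>174))&(S>120)&(V>60),zt),("yel",(H>=17)&(H<=32)&(S>110)&(V>60),.0905),("blue",(H>100)&(H<125)&(S>120)&(V>50),.0905)):
    for cc,s,mm in comps(m,30):
        b=cv2.boxPoints(cv2.minAreaRect(np.argwhere(mm)[:,::-1].astype(np.float32)))
        g=[(R.inv().apply(ray("wrist",q,z,c)-p)*1000)[:2].round(1).tolist() for q in [cc,*b]]
        if abs(g[0][0])<90 and abs(g[0][1])<90: print(nm,cc.round(1),s,g)
E
```

```text
time_s: 19.87
eef_pos: [0.4677, -0.2535, 0.1195]
eef_rot: [-0.0, 0.966, -0.259, -0.001]
wrist_force: [1.6, 0.2, -2.9]
opening: 0.173
t 19.8667 pos [ 0.4677 -0.2535  0.1195] psi -29.99 F [ 1.6  0.2 -2.9] op 0.173 q6 1.37
travel [-0.003  0.    -0.003] dr [-0.     0.003  0.   ] travel in final axes [-0.003  0.    -0.003]
red [319.5 177.5] [ 312  141   15   74 1039] [[57.1, 0.8], [71.8, -2.2], [71.7, 3.3], [42.0, 3.5], [42.0, -2.3]]
red [474.8 255.7] [473 251   4  12  38] [[23.4, 70.9], [25.6, 69.7], [25.6, 71.2], [20.3, 72.0], [20.4, 70.4]]
red [319.4 415. ] [314 412  11   7  71] [[-68.2, 0.8], [-65.9, -2.1], [-65.9, 3.2], [-70.6, 3.3], [-70.6, -2.2]]
yel [426.6 164.5] [416 154  22  22 257] [[60.9, 51.7], [60.0, 46.0], [66.2, 51.9], [61.6, 57.2], [55.3, 51.2]]
blue [318.4 122.4] [311 114  15  18 256] [[79.4, 0.3], [83.4, -3.1], [83.3, 3.3], [75.5, 3.3], [75.5, -3.1]]
```

Offset is under 1 mm; inserting in small steps.

```bash
python3 -m handwheel '[{"travel":[-0.006,-0.002,0.02],"dr":[0,0,0]},{"travel":[0,0,0.03],"dr":[0,0,0]},{"travel":[0,0,0.03],"dr":[0,0,0]},{"travel":[0,0,0],"dr":[0,0,0]}]'
python3 -c "
from h import *; plan(.4673,-.2533,.099,-30)"
```

```text
time_s: 20.25
eef_pos: [0.4675, -0.2531, 0.1075]
eef_rot: [0.0, 0.966, -0.259, 0.0]
wrist_force: [-0.1, 0.4, -2.5]
opening: 0.177
t 20.25 pos [ 0.4675 -0.2531  0.1075] psi -29.98 F [-0.1  0.4 -2.5] op 0.177 q6 1.37
travel [-0.001  0.002  0.056] dr [ 0.001 -0.001  0.001] travel in final axes [-0.001  0.002  0.056]
```

```bash
python3 -m handwheel '[{"travel":[0,0,0.025],"dr":[0,0,0]},{"travel":[0,0,0.025],"dr":[0,0,0]},{"travel":[0,0,0.012],"dr":[0,0,0]},{"travel":[0,0,0],"dr":[0,0,0]}]'
python3 -c "
from h import *; plan(.4673,-.2533,.099,-30)"
```

```text
time_s: 20.58
eef_pos: [0.468, -0.2535, 0.0993]
eef_rot: [0.0, 0.966, -0.259, 0.0]
wrist_force: [-0.6, -1.2, -2.5]
opening: 0.176
t 20.5833 pos [ 0.468  -0.2535  0.0993] psi -29.97 F [-0.6 -1.2 -2.5] op 0.176 q6 1.37
travel [-0.005  0.001  0.002] dr [ 0.001 -0.002  0.001] travel in final axes [-0.005  0.001  0.002]
```

```bash
python3 -m handwheel '[{"travel":[0,0,0.008],"dr":[0,0,0]},{"travel":[0,0,0],"dr":[0,0,0]},{"travel":[0,0,0],"dr":[0,0,0]}]'
python3 - <<'E'
from h import *; plan(.4673,-.2533,.099,-30)
c=viewer.get_calibration("wrist"); im=viewer.camera("wrist")[:,:,::-1]; s0=viewer.camera("scene")[:,:,::-1]
cv2.imwrite("pics/v6.png",np.hstack([cv2.resize(im,(400,300)),cv2.resize(s0[110:230,210:370],(400,300))]))
E
```

```text
time_s: 20.83
eef_pos: [0.4684, -0.2538, 0.0992]
eef_rot: [0.001, 0.966, -0.259, 0.001]
wrist_force: [0.5, 0.1, -0.7]
opening: 0.178
t 20.8333 pos [ 0.4684 -0.2538  0.0992] psi -29.97 F [ 0.5  0.1 -0.7] op 0.178 q6 1.37
travel [-0.008  0.001  0.001] dr [ 0.002 -0.004  0.001] travel in final axes [-0.008  0.001  0.001]
```

View pics/v6.png

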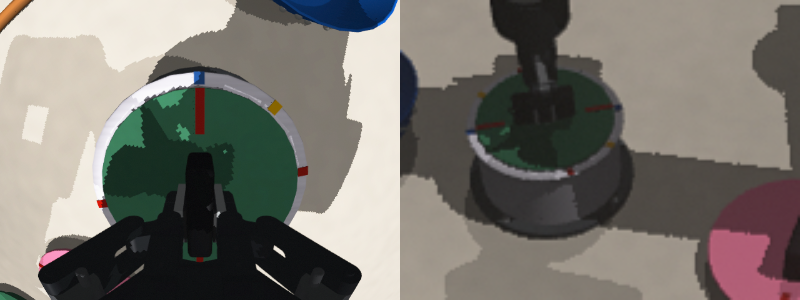

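Both views show the lid seated, with the stripe at the blue mark ((200,110) under (200,78) in the left half). TCP z has stopped at 0.0992, so the lid is home. I twist slowly.

```bash
python3 -m handwheel '[{"travel":[-0.006,0,0],"dr":[0,0,0.1]},{"travel":[0,0,0],"dr":[0,0,0.1]},{"travel":[0,0,0],"dr":[0,0,0.1]},{"travel":[0,0,0],"dr":[0,0,0.1]},{"travel":[0,0,0],"dr":[0,0,0.1]},{"travel":[0,0,0],"dr":[0,0,0.1]},{"travel":[0,0,0],"dr":[0,0,0]}]'
python3 -c "
from h import *; plan(.4675,-.2533,.099,-70)"
```

```text
time_s: 21.52
eef_pos: [0.467, -0.2542, 0.0991]
eef_rot: [0.001, 0.911, -0.413, 0.0]
wrist_force: [0.7, 1.2, -1.2]
opening: 0.174
t 21.5167 pos [ 0.467  -0.2542  0.0991] psi -48.73 F [ 0.7  1.2 -1.2] op 0.174 q6 1.7
travel [-0.002 -0.006  0.001] dr [ 0.003 -0.004  0.709] travel in final axes [-0.004 -0.005  0.001]
```

```bash
python3 -m handwheel '[{"travel":[-0.002,-0.005,0],"dr":[0,0,0.1]},{"travel":[0,0,0],"dr":[0,0,0.1]},{"travel":[0,0,0],"dr":[0,0,0.1]},{"travel":[0,0,0],"dr":[0,0,0.1]},{"travel":[0,0,0],"dr":[0,0,0.1]},{"travel":[0,0,0],"dr":[0,0,0.1]},{"travel":[0,0,0],"dr":[0,0,0.1]},{"travel":[0,0,0],"dr":[0,0,0]},{"travel":[0,0,0],"dr":[0,0,0]}]'
python3 - <<'E'
from h import *; plan(.4675,-.2533,.099,-70)
p,R,o=pose()
c=viewer.get_calibration("wrist"); im=viewer.camera("wrist")[:,:,::-1]; s0=viewer.camera("scene")[:,:,::-1]
cv2.imwrite("pics/v7.png",np.hstack([cv2.resize(im,(400,300)),cv2.resize(s0[110:230,210:370],(400,300))]))
H,S,V=cv2.split(cv2.cvtColor(im,cv2.COLOR_BGR2HSV))
for nm,m,z in (("red",((H<6)|(H>174))&(S>120)&(V>60),.094),("yel",(H>=17)&(H<=32)&(S>110)&(V>60),.0905),("blue",(H>100)&(H<125)&(S>120)&(V>50),.0905)):
    for cc,s,mm in comps(m,30):
        g=(R.inv().apply(ray("wrist",cc,z,c)-p)*1000)[:2]
        if np.hypot(*g)<90: print(nm,cc.round(1),s[4],g.round(1),np.degrees(np.arctan2(g[1],g[0])).round(1))
E
```

```text
time_s: 22.27
eef_pos: [0.4671, -0.2532, 0.0991]
eef_rot: [0.001, 0.82, -0.572, -0.0]
wrist_force: [0.1, 0.1, -0.6]
opening: 0.179
t 22.2667 pos [ 0.4671 -0.2532  0.0991] psi -69.74 F [ 0.1  0.1 -0.6] op 0.179 q6 2.07
travel [ 0.002 -0.002  0.001] dr [ 0.003 -0.002  0.009] travel in final axes [ 0.002 -0.002  0.001]
red [319.5 177.5] 1040 [57.7  1. ] 1.0
red [438.8 169.6] 300 [61.9 50.4] 39.2
red [319.2 415. ] 74 [-67.4   0.9] 179.2
yel [317.5 121.2] 366 [80.3  0.2] 0.2
blue [196.2 169.7] 293 [ 61.6 -51.2] -39.8
```

View pics/v7.png

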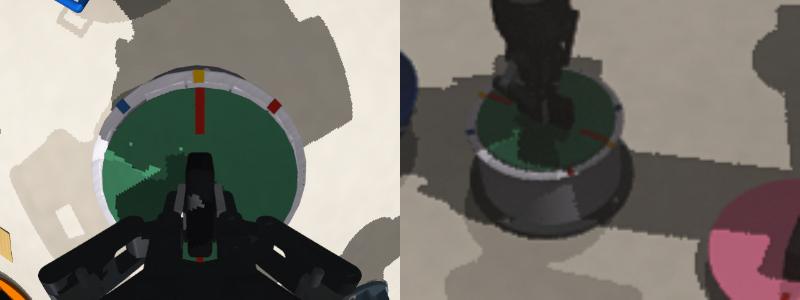

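The stripe points at the yellow mark in both views (left half: stripe (200,110), yellow (200,76)). The lid is level and home. I let it settle, check, and hand in.

```bash
python3 -m handwheel '[{"travel":[0,0,0],"dr":[0,0,0]},{"travel":[0,0,0],"dr":[0,0,0]},{"travel":[0,0,0],"dr":[0,0,0]}]'
python3 -c "
from h import *; plan(.4675,-.2533,.099,-70); print(ctrl.get_obs()['dq'].round(4)); print(ctrl.hand_in())"
```

```text
time_s: 22.62
eef_pos: [0.4672, -0.2532, 0.0991]
eef_rot: [0.001, 0.821, -0.571, -0.0]
wrist_force: [0.8, -0.3, -0.4]
opening: 0.175
t 22.6167 pos [ 0.4672 -0.2532  0.0991] psi -69.6 F [ 0.8 -0.3 -0.4] op 0.175 q6 2.07
travel [ 0.001 -0.001  0.   ] dr [ 0.003 -0.002  0.013] travel in final axes [ 0.001 -0.001  0.   ]
[-0.0012  0.0013 -0.0015  0.0026  0.0007 -0.0053]
the job is handed in; nothing more can be done
None
```

The job is handed in at 22.6 s of the 64 s allowed; the hand-in gives no verdict.

- **Bar:** It lies across both ledges, released. Before the lid went on, it measured about 1.5 mm off the tin's centre and within 1° of the ledge line. It is hidden under the lid now, so I could not see it again afterwards.
- **Lid:** I used the small green lid and lowered it through the slots with its stripe on the blue mark. It went home at about 76 mm above the tin's underside. I worked that height out from the gripper, since no camera measures it directly.
- **Twist:** I turned it 39.6° clockwise by the gripper's own angle. In the last pictures the red stripe lined up with the yellow mark to within 1°. It never came near the 60° limit.
- **Finish:** The gripper is still closed on the handle, with the arm at rest and about 1 N or less at the wrist. The grip is set to half the maximum; I did not measure the force on the handle.
- **Other objects:** The teapot, colander and spatula were never approached or touched. I did not measure their positions again at the end.

The three cameras disagreed by about 2–4 mm on where the tin stood. I used the wrist camera's reading of the tin relative to the gripper, and the lid went in without catching. One regrip was needed on the bar, because the first hold was too shallow.

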